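# Roll a jar into the labeller and lower the press arm

### The arm

A 6-joint arm with a two-finger parallel gripper is mounted at the origin on the work surface. World frame = base frame: x ahead of the robot, y to its left, z up, the work surface at z = 0. Lengths are in m, angles in rad, forces in N, time in s.
With the tool pointing down it reaches from about 0.25 to 0.775 m from the base axis. Payload 4 kg.
Tool frame: the origin (TCP) lies on the centre line of the jaws, within the pads' length; the fingertips stand 17 mm ahead of it and the grasp point (between the pads) lies 2 mm behind it; z points along the fingers, y is the line along which they close (so a half turn about z gives the same grasp; the last joint's range is limited). The gripper opens to 94 mm and grips with 3 to 60 N. Pads are 16 mm wide; open, the fingers measure 119 mm over their backs; the gripper's body (75 mm by 177 mm) begins 78 mm behind the grasp point.
Start: joints at [-1.215, 0.087, 1.371, -0, 1.684, -0.103], TCP at [0.244, -0.493, 0.223] pointing down, gripper open.
Joint ranges: [-3.1, 3.1], [-0.76, 2.03], [0.27, 2.55], [-1.08, 4.22], [0.17, 2.65], [-2.57, 2.57]. Speed limits (rad/s): [2.79, 2.79, 3.14, 3.14, 3.14, 3.14].

### API

Orientations are given as [roll, pitch, yaw] about the fixed x, y, z axes, in that order (R = Rz(yaw) Ry(pitch) Rx(roll)).
In Python, from bench import robot gives the robot as it stands.
- The arm moves only by the tool servo_tool, never from a script. Its argument "plan" is a list of rows, each a list of 7 numbers: the shift along the tool's x, y, z normalised to -1 to 1, where 1 is 0.1 m, then the turn, a rotation vector about the tool's x, y, z normalised to -1 to 1, where 1 is pi/2 rad, then the finger opening in mm, from 0 to 94. In form: [[x, y, z, ax, ay, az, gripper], ...]. A call has 1 to 12 rows; each row is the pose to reach, as a shift and turn from the pose commanded when the call began, along the tool's axes at that moment; what a row does not reach only later rows make up. A row lasts 1/12 s, in which the tool goes at most 41.7 mm and 7.16 degrees, less where a joint would pass 70% of its speed; a pose out of reach is approached as far as the arm can. A call with a number of a shift or a turn outside -1 to 1 is refused whole. A call with a gripper value outside its range is refused whole. The fingers move at their own pace and stop on an object; the grip force is fixed at half the most. Time passes only in rows, so rows that repeat a pose let the fingers close. It gives the time, the measured TCP pose, the force, the opening and the grip force at its end, in the units of the state.
- robot.get_obs(): the state, without advancing time (a new reading comes with each control period).
- robot.snapshot(name): name is "side" or "top" or "wrist"; returns the picture (480x640x3 uint8, red, green, blue); there is no depth.
- robot.camera_params(name): a dict with "camera_matrix" (3x3 intrinsics, pixels), "rvec" (rotation vector, rad) and "tvec" (3), from world to camera coordinates, as OpenCV has them; the wrist camera has in their place "tool_from_camera" (4x4, takes a point from camera to tool coordinates, whose origin is the TCP and whose axes are the flange's). Camera axes: x right, y down, z forward; pixel columns grow to the right and rows downward; lengths in m; the calibration is good to about 2 mm. The wrist camera is an equidistant fisheye: a pixel r from the principal point sees the ray r / f radians off the axis. A picture is of the moment at which its call begins: read the wrist's pose just before it. camera_params takes no time and is no camera call.
- robot.close_job(): hands the job in; it is judged then, once.
Trained networks look in the newest picture that a camera, given by its name, has taken for a name from the list of things; names that differ only in an ending like _2 or _b are one class to them, and where a whole thing is asked for, a point or a joint stands for the part that bears it (a point fixed in the world has none). Each returns a list of dicts, best first, with "conf" (0 to 1); they miss things now and then, are a little off and sometimes report something else, mostly with a low value. They report only what shows in the picture. A call takes as long as a camera call. They do not tell look-alikes from the thing itself.
- robot.find_in(thing, camera): "extent" ([centre column, centre row, width, height] in pixels, round what is visible of it).
The state is a dict: "time": time; "joint_positions": joint angles; "qvel": joint speeds; "joint_torque": joint torques, N m; "tool_pos": TCP position; "ee_rot": TCP orientation; "wrist_force": force on the tool from outside, world axes, zero at the start; "wrist_torque": the same for the moment, N m; "width": finger opening in m; "finger_force": force on a finger pad.
Only numpy, scipy, OpenCV 4.12 (cv2) and the standard library are available. Lean on these libraries where they do the work, as an engineer would, in place of code of your own. Each camera call takes 0.05 s, during which the arm holds its last target. There are 200 camera calls.

### The job

Roll the amber jar that lies on the labeller's bed onto the drive roller by pushing its side, without lifting it, and press it home, square against both back rollers, with a light push of about 5 N held for a good half second (it is thin glass and must not be knocked or rammed). Let go and see that the jar stays there on the mark, then bring the press arm down by its handle, gently and without dropping it, until its roller rests on the jar, and leave it so. Leave the other jars and the things around alone.

Things in the scene. Friction and masses are not known exactly. Their poses are not given: they have to be found in the camera images.
- labeller: White bench labeller, 310 mm long (x), 200 mm wide (y), fixed on the counter. Origin on the counter under the mark; x runs along the bed from the loading end (robot's side) to the back rollers, y left, z up. Flat aluminium bed 60 mm above the counter, x -152 to +48 mm. Guide rails 14 mm high at y = -80 and +80 mm. Grey side plates at y = -53 and +53, x 34 to 90, up to 138 mm above the counter
- mark (a point): The mark: top line of the black drive roller, flush with the bed (60 mm above the counter), between two red index strokes. Axes as the labeller's. The jar is in place when its axis is straight above this line, which is where it touches the back rollers
- back_rollers: The jar's end stop: two black rubber rollers, 18 mm diameter, 18 mm wide, at y = -28 and +28 mm, free to turn on a rigid shaft along y. Origin at mid-shaft, 36 mm beyond the mark, 87 mm above the counter. Nothing gives here: 1 mm too far is some 7 N. A skewed jar meets one roller first and can jam there; pushed nearer its lagging end it swings square onto both
- jar: The jar to label, thin amber glass: a push or squeeze over 8 N breaks it. It lies across the bed, up to 0.06 rad askew: glass 54 mm diameter, 78 mm long, then a white cap, 46 mm diameter, up to 58 mm from the origin. Origin on the axis at mid-glass, 27 mm above the bed; y runs along the axis to the cap, x and z turn as it rolls. 0.15 to 0.28 kg; rolls easily, stops soon when not pushed
- press_arm (a joint): Angle of the blue press arm about its hinge, rad: about 0 when level towards the robot with its roller on a jar that is on the mark, pi/2 upright, 1.95 fully open. Light friction: it stays where left from 1.3 to 1.9, below that it falls forward. At angle a the handle is at x = 72 - 140 cos a, z = 124 + 140 sin a (mm, labeller's frame)
- handle (a point): Middle of the press arm's handle: a black round bar, 12 mm diameter, along the labeller's y, 70 mm free length between the arm's two blue side bars (5 mm thick, 14 mm deep), which run from its ends back to the hinge, 140 mm away. A round bar: it can turn in a grip
- hinge_pin (a point): Middle of the press arm's hinge pin, along the labeller's y, 72 mm beyond the mark and 124 mm above the counter
- label_reel (a point): Centre of the white label reel on the rear deck, 128 mm beyond the mark, 122 mm above the counter; 92 mm across with its clear discs, 70 mm wide; fixed
- press_roller: The rubber roller of the press arm, 20 mm diameter, 58 mm long, 77 mm from the hinge; origin at its centre. It meets the jar 5 mm on the robot's side of its top line. Under the arm's own weight it bears on the jar with about 3 to 4 N; the jar stands 20 N
- waiting_jar_a: Unlabelled amber jar, white cap, upright on the counter, 54 mm across, 97 mm tall; origin at the centre of its underside; leave it where it stands
- waiting_jar_b: Unlabelled amber jar, white cap, upright on the counter, 54 mm across, 97 mm tall; origin at the centre of its underside; leave it where it stands
- done_jar: Labelled amber jar, white cap, upright on the counter, 54 mm across, 97 mm tall; origin at the centre of its underside; leave it where it stands
- mortar: brass bowl 110 mm across, 85 mm high, origin at the centre of its underside; leave it alone
- weight: brass weight with a knob, 44 mm across, 54 mm high, origin at the centre of its underside; leave it alone
There are look-alikes about, which are no part of the job. What is shaped like the jar but black, pink or purple is not meant.

How it is judged:
By the outcome, as a careful person would: the job done as asked, in the order asked, and still so for the second after the job is handed in, with the robot touching nothing.
It also fails if it takes over 64 s, if anything falls off the work surface, if the arm or the gripper's body presses on something with over 40 N, if the wrist force passes 120 N, or if a joint passes its speed limit or range.

## Working session

There is one attempt and no reset: what is moved stays moved. The work goes in short steps, Python scripts to look and compute and a tool call to move; the robot and the scene stay as the last step left them, time stands still between calls to the robot, and variables do not carry over. Pictures are saved under pics/ and viewed, at most 10 in all, crops included, and the job is handed in when it is done.

Besides the shell and the picture viewer there is one more tool, called after "Call:" by a JSON object that holds its "name" and its "arguments". servo_tool: Moves the arm, as the interface text tells. Scaled input: -1 to 1 covers 0.1 m each way for a shift and pi/2 rad each way for a turn. Its arguments: {"type":"object","properties":{"plan":{"type":"array","items":{"type":"array","items":{"type":"number"}}}},"required":["plan"]}

```bash
mkdir -p pics; cat > h.py <<'E'
import numpy as np,cv2
from bench import robot
def snap(c,n=None):
    im=robot.snapshot(c)
    if n: cv2.imwrite(f'pics/{n}.png',im[:,:,::-1])
    return im
def P(c):
    p=robot.camera_params(c);return np.array(p['camera_matrix']),np.array(p['rvec'],float),np.array(p['tvec'],float)
def ray(c,u,v):
    K,r,t=P(c);R=cv2.Rodrigues(r)[0]
    d=R.T@np.linalg.solve(K,[u,v,1.]);return -R.T@t.ravel(),d
def atz(c,u,v,z):
    o,d=ray(c,u,v);return o+d*(z-o[2])/d[2]
def proj(c,X):
    K,r,t=P(c);return cv2.projectPoints(np.array(X,float).reshape(-1,1,3),r,t,K,None)[0][:,0]
E
python3 - <<'E'
from h import *
for c in ['side','top']:
    snap(c,c+'1')
    o,d=ray(c,320,240);print(c,o.round(3),d.round(3))
    for t in ['labeller','jar','press_arm','back_rollers','press_roller','label_reel','handle','mortar','weight']:
        print(c,t,[(np.round(x['extent']).tolist(),round(x['conf'],2)) for x in robot.find_in(t,c)[:3]])
o=robot.get_obs();print(o)
E
```

```text
side [ 0.42  -1.165  1.003] [ 0.068  0.804 -0.591]
side labeller [([363.0, 251.0, 137.0, 134.0], 0.82), ([400.0, 214.0, 32.0, 64.0], 0.58)]
side jar [([260.0, 306.0, 43.0, 31.0], 0.95), ([257.0, 261.0, 40.0, 28.0], 0.91), ([378.0, 217.0, 31.0, 27.0], 0.9)]
side press_arm [([399.0, 216.0, 34.0, 61.0], 0.83)]
side back_rollers []
side press_roller [([363.0, 248.0, 138.0, 132.0], 0.23)]
side label_reel []
side handle [([398.0, 215.0, 29.0, 66.0], 0.59)]
side mortar [([359.0, 183.0, 30.0, 39.0], 0.68)]
side weight [([232.0, 368.0, 28.0, 27.0], 0.59)]
top [0.387 0.073 1.158] [ 0.112 -0.009 -0.994]
top labeller [([343.0, 186.0, 106.0, 159.0], 0.96), ([341.0, 133.0, 42.0, 46.0], 0.5)]
top jar [([347.0, 222.0, 47.0, 29.0], 0.98), ([308.0, 309.0, 42.0, 43.0], 0.89), ([390.0, 304.0, 37.0, 45.0], 0.84)]
top press_arm [([345.0, 135.0, 40.0, 44.0], 0.74), ([411.0, 152.0, 28.0, 35.0], 0.67)]
top back_rollers [([344.0, 186.0, 110.0, 166.0], 0.24)]
top press_roller [([343.0, 136.0, 30.0, 13.0], 0.67)]
top label_reel [([342.0, 186.0, 109.0, 166.0], 0.62)]
top handle [([341.0, 133.0, 40.0, 45.0], 0.97
[... 236 characters left out ...]
0], 0.3)]
{'time': 1.0, 'joint_positions': array([-1.21508993e+00,  8.71503505e-02,  1.37064958e+00, -1.88748093e-05,
        1.68358071e+00, -1.03115111e-01]), 'qvel': array([ 0.00026627,  0.00191243, -0.00041678, -0.00150336,  0.00084142,
        0.001013  ]), 'joint_torque': array([ 1.62147819e-03, -3.40054429e+01, -3.02602136e+01,  7.19347293e-02,
        2.36786163e-02, -2.76694081e-06]), 'tool_pos': array([ 0.24358661, -0.49316072,  0.22255865]), 'ee_rot': array([3.14138370e+00, 4.04778008e-05, 4.58819376e-01]), 'wrist_force': array([-0.29256655, -0.33885419,  0.17671439]), 'wrist_torque': array([-0.06388904,  0.02911133,  0.08481254]), 'finger_force': 0.0, 'width': 0.0939868034713177}
```

```bash
python3 - <<'E'
import cv2
t=cv2.imread('pics/top1.png');s=cv2.imread('pics/side1.png')
cv2.imwrite('pics/topc.png',cv2.resize(t[80:290,250:450],None,fx=2.85,fy=2.85,interpolation=cv2.INTER_CUBIC))
cv2.imwrite('pics/topfull.png',t)
E
```

```text
(no output)
```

View pics/topc.png

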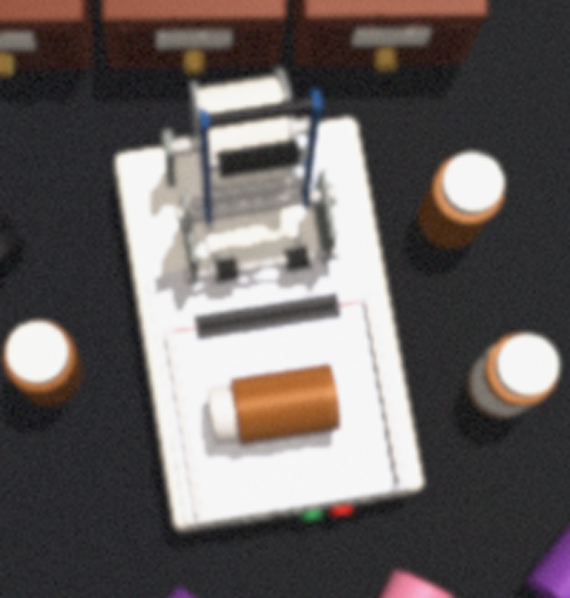

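View pics/top1.png

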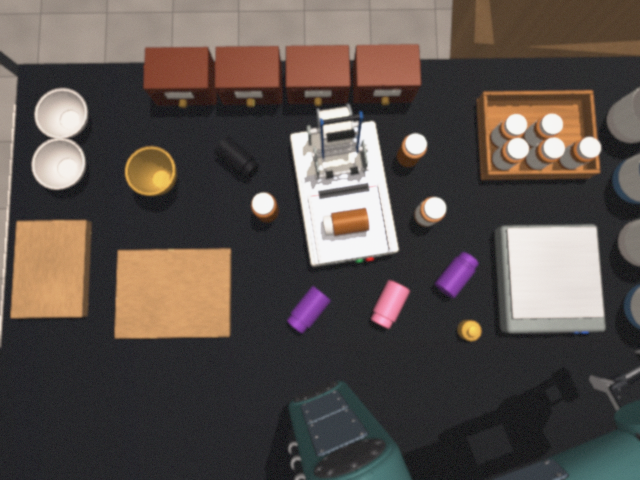

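View pics/side1.png

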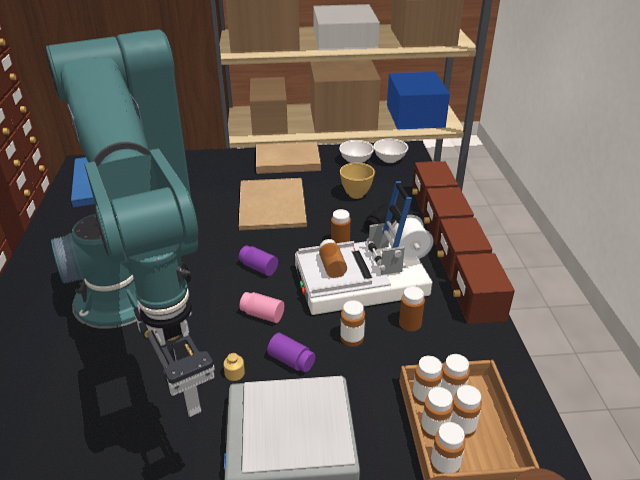

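The top view shows the labeller, turned by a few degrees: drive roller from crop (198,327) to (338,305), jar at about (287,403) with its cap to the left, and arm handle at about (262,110). A pink jar and two purple ones lie on the robot's side.

```bash
python3 - <<'E'
from h import *
from scipy.optimize import least_squares
f=lambda x,y:(250+x/2.85,80+y/2.85)
# lab-frame features in top image
obs=[((0,.0),(267.5,316),.060),]
pts={'roll_L':((198,327),.06),'roll_R':((338,305),.06),'strokeL':((177,331),.06),'strokeR':((361,302),.06),
'brL':((227,269),.096),'brR':((297,258),.096),'handleL':((207,117),.26),'handleR':((315,103),.26),'cFL':((178,527),.055),'cFR':((423,485),.055),'cBL':((117,155),.055),'cBR':((355,120),.055),
'glassL':((236,409),.087),'glassR':((335,399),.087),'gl_fl':((240,441),.087),'gl_fr':((337,430),.087),'gl_bl':((234,377),.087),'gl_br':((332,366),.087),'capL':((211,413),.087)}
W={k:atz('top',*f(*p),z) for k,(p,z) in pts.items()}
for k,v in W.items(): print(k,v.round(4))
# refine jar centre: axis at z=.087; silhouettes
m=(W['roll_L']+W['roll_R'])/2; d=W['roll_L']-W['roll_R']; yaw=np.arctan2(-d[0],d[1])
print('mark',m,'yaw',yaw)
for a,b in [('strokeL','strokeR'),('cFL','cFR'),('cBL','cBR'),('brL','brR'),('handleL','handleR'),('glassL','glassR'),('gl_fl','gl_fr'),('gl_bl','gl_br')]:
    d=W[a]-W[b]; print(a,np.arctan2(-d[0],d[1]).round(4),np.linalg.norm(d).round(4),((W[a]+W[b])/2).round(4))
d=(W['cBL']+W['cBR']-W['cFL']-W['cFR'])/2;print('long yaw',np.arctan2(d[1],d[0]),np.linalg.norm(d))
p=robot.camera_params('wrist');print(p)
E
```

```text
roll_L [0.614  0.0621 0.06  ]
roll_R [ 0.6302 -0.0498  0.06  ]
strokeL [0.611  0.0789 0.06  ]
strokeR [ 0.6323 -0.0683  0.06  ]
brL [0.6519 0.0393 0.096 ]
brR [ 0.6598 -0.0151  0.096 ]
handleL [0.7142 0.0558 0.26  ]
handleR [ 0.7229 -0.0161  0.26  ]
cFL [0.4555 0.0804 0.055 ]
cFR [ 0.4855 -0.1133  0.055 ]
cBL [0.7581 0.1255 0.055 ]
cBR [ 0.7848 -0.0687  0.055 ]
glassL [0.5437 0.0342 0.087 ]
glassR [ 0.5503 -0.0424  0.087 ]
gl_fl [0.5188 0.0316 0.087 ]
gl_fr [ 0.5261 -0.0432  0.087 ]
gl_bl [0.5687 0.0352 0.087 ]
gl_br [ 0.5761 -0.0408  0.087 ]
capL [0.5408 0.0535 0.087 ]
mark [0.62207883 0.00613796 0.06      ] yaw 0.14351438232666697
strokeL 0.144 0.1486 [0.6217 0.0053 0.06  ]
cFL 0.154 0.196 [ 0.4705 -0.0165  0.055 ]
cBL 0.1366 0.1959 [0.7714 0.0284 0.055 ]
brL 0.1445 0.055 [0.6558 0.0121 0.096 ]
handleL 0.1193 0.0724 [0.7185 0.0199 0.26  ]
glassL 0.0863 0.0768 [ 0.547  -0.0041  0.087 ]
gl_fl 0.0982 0.0752 [ 0.5225 -0.0058  0.087 ]
gl_bl 0.0979 0.0764 [ 0.5724 -0.0028  0.087 ]
long yaw 0.14801324207823816 0.3042584051120069
{'camera_matrix': array([[371.64829954,   0.        , 320.53627694],
       [  0.        , 371.64829954, 237.21909091],
       [  0.        ,   0.        ,   1.        ]]), 'tool_from_camera': array([[ 7.42432849e-04, -9.74137941e-01, -2.25952919e-01,
         6.51715738e-02],
       [ 9.99998640e-01,  1.05599617e-03, -1.26687495e-03,
         1.39770015e-03],
       [ 1.47271637e-03, -2.25951671e-01,  9.74137400e-01,
        -1.61870012e-01],
       [ 0.00000000e+00,  0.00000000e+00,  0.00000000e+00,
         1.00000000e+00]])}
```

Call:
{"name": "servo_tool", "arguments": {"plan": [[0.4, -0.4, 0, 0, 0, 0.1, 70], [0.8, -0.8, 0, 0, 0, 0.2, 50], [1, -1, 0, 0, 0, 0.2, 40], [1, -1, 0, 0, 0, 0.2, 40]]}}

```text
time: 1.33
tool_pos: [0.2899, -0.3555, 0.2228]
ee_rot: [-3.14, -0.001, 0.145]
wrist_force: [0.7, -0.8, 0.5]
width: 0.0709
finger_force: 0.0
```

Call:
{"name": "servo_tool", "arguments": {"plan": [[0.3, -0.35, 0, 0, 0, 0, 40], [0.6, -0.7, 0, 0, 0, 0, 40], [0.9, -1, 0, 0, 0, 0, 40]]}}

```text
time: 1.58
tool_pos: [0.3582, -0.2535, 0.2229]
ee_rot: [3.141, -0.001, 0.143]
wrist_force: [1.4, 1.0, 0.3]
width: 0.0509
finger_force: 0.0
```

Call:
{"name": "servo_tool", "arguments": {"plan": [[0.3, -0.35, 0, 0, 0, 0, 40], [0.6, -0.7, 0, 0, 0, 0, 40], [0.9, -1, 0, 0, 0, 0, 40]]}}

```text
time: 1.83
tool_pos: [0.4275, -0.1489, 0.2229]
ee_rot: [3.141, -0.001, 0.144]
wrist_force: [0.2, -0.9, -1.1]
width: 0.0403
finger_force: 0.0
```

Call:
{"name": "servo_tool", "arguments": {"plan": [[0.25, -0.35, 0, 0, 0, 0, 40], [0.5, -0.7, 0, 0, 0, 0, 40], [0.6, -1, 0, 0, 0, 0, 40], [0.6, -1, 0, 0, 0, 0, 40], [0.6, -1, 0, 0, 0, 0, 40]]}}

```text
time: 2.25
tool_pos: [0.4721, -0.0417, 0.2224]
ee_rot: [3.141, 0.0, 0.149]
wrist_force: [-0.0, -0.1, -0.2]
width: 0.0399
finger_force: 0.0
```

```bash
cat >> h.py <<'E'
from scipy.spatial.transform import Rotation as Rot
def wproj(X,o):
    p=robot.camera_params('wrist');K=np.array(p['camera_matrix']);T=np.array(p['tool_from_camera'])
    R=Rot.from_euler('xyz',o['ee_rot']).as_matrix()
    Xt=(np.atleast_2d(X)-o['tool_pos'])@R; Xc=(Xt-T[:3,3])@T[:3,:3]
    r=np.linalg.norm(Xc[:,:2],axis=1);th=np.arctan2(r,Xc[:,2])
    return K[:2,2]+K[0,0]*th[:,None]*Xc[:,:2]/r[:,None]
def watz(u,v,z,o):
    p=robot.camera_params('wrist');K=np.array(p['camera_matrix']);T=np.array(p['tool_from_camera'])
    q=np.array([u,v])-K[:2,2];r=np.hypot(*q);th=r/K[0,0]
    d=np.r_[np.sin(th)*q/r,np.cos(th)]
    R=Rot.from_euler('xyz',o['ee_rot']).as_matrix()
    c=R@T[:3,3]+o['tool_pos'];d=R@T[:3,:3]@d
    return c+d*(z-c[2])/d[2]
E
python3 - <<'E'
from h import *
o=robot.get_obs();snap('wrist','w1')
print(o['tool_pos'],o['ee_rot'])
for t in ['jar','handle','back_rollers','labeller']: print(t,[(np.round(x['extent']).tolist(),round(x['conf'],2)) for x in robot.find_in(t,'wrist')[:2]])
E
```

```text
[ 0.47213218 -0.04173292  0.22243892] [3.14119720e+00 2.45964649e-04 1.48777528e-01]
jar [([277.0, 132.0, 129.0, 68.0], 0.93), ([105.0, 11.0, 53.0, 18.0], 0.91)]
handle []
back_rollers [([296.0, 8.0, 129.0, 15.0], 0.62)]
labeller [([297.0, 114.0, 220.0, 229.0], 0.93), ([115.0, 76.0, 88.0, 65.0], 0.6)]
```

View pics/w1.png

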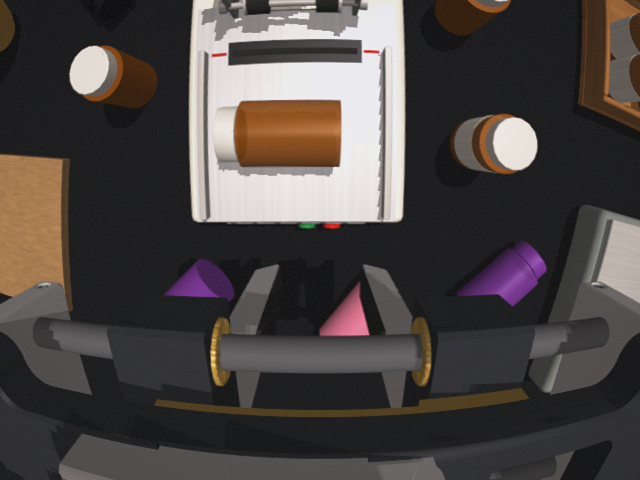

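The wrist view shows the drive roller from (229,53) to (361,51), with the red strokes at (219,55) and (372,51). The jar glass spans columns 235–341 and rows 100–167, with the cap at the left.

```bash
python3 - <<'E'
from h import *
o=robot.get_obs()
L=watz(219,54.5,.06,o);Rr=watz(372,51,.06,o);L2=watz(229,53,.06,o);R2=watz(361,51,.06,o)
for a,b in((L,Rr),(L2,R2)):
    d=a-b;print('mark',(a+b)/2,np.arctan2(-d[0],d[1]),np.linalg.norm(d))
# rails / bed front corners
a=watz(192,221,.05,o);b=watz(403,221,.05,o);d=a-b;print('front',(a+b)/2,np.arctan2(-d[0],d[1]),np.linalg.norm(d))
# image mask for jar glass
im=cv2.imread('pics/w1.png').astype(int)
m=((im[:,:,2]>im[:,:,0]+50)&(im[:,:,2]>90)).astype(np.uint8);m[:85]=0;m[180:]=0;m[:,:200]=0;m[:,380:]=0
rows=[]
for c in range(245,336,10):
    r=np.where(m[:,c])[0];rows.append((c,r.min()-.5,r.max()+.5))
r=np.array(rows);pt=np.polyfit(r[:,0],r[:,1],1);pb=np.polyfit(r[:,0],r[:,2],1)
cc=np.where(m.any(0))[0];print(pt,pb,cc.min(),cc.max(),'y at 288',np.polyval(pt,288),np.polyval(pb,288))
# fit jar pose by silhouettes: x,y(world),yaw; silhouettes of cylinder r=.027 axis z=.087
from scipy.optimize import least_squares
def sil(p):
    x,y=p[:2];w=p[2];ax=np.array([-np.sin(w),np.cos(w),0]);out=[]
    n=np.array([np.cos(w),np.sin(w),0]);th=np.linspace(0,2*np.pi,181)
    for s in(-.03,0,.03):
        c=np.array([x,y,.087])+ax*s
        q=wproj(c+.027*(np.cos(th)[:,None]*n+np.sin(th)[:,None]*[0,0,1]),o)
        i,j=q[:,1].argmin(),q[:,1].argmax()
        out+=[q[i,1]-np.polyval(pt,q[i,0]),q[j,1]-np.polyval(pb,q[j,0])]
    return out
s=least_squares(lambda p:sil([p[0],-.003,p[1]]),[.547,.1]);print('jar x at y=-.003',s.x,s.fun.round(2))
print('ends',watz(cc.min(),np.polyval(pt+pb,cc.min())/2,.087+.02,o),watz(cc.max(),np.polyval(pt+pb,cc.max())/2,.087+.02,o))
E
```

```text
mark [ 0.62427793 -0.00068377  0.06      ] 0.14389558634929042 0.13543481431362625
mark [ 6.24357712e-01 -4.50417240e-04  6.00000000e-02] 0.13511199990285835 0.11646852485658701
front [ 0.47204396 -0.02236115  0.05      ] 0.14123182524566733 0.19925034292251098
[-5.45454545e-03  1.01781818e+02] [-1.81818182e-03  1.63527273e+02] 234 340 y at 288 100.21090909090907 163.0036363636364
jar x at y=-.003 [0.54923315 0.12658073] [-2.16  2.38 -2.47  1.97 -1.83  2.05]
ends [0.54409965 0.03043571 0.107     ] [ 0.55433447 -0.04827106  0.107     ]
```

Call:
{"name": "servo_tool", "arguments": {"plan": [[0.3, -0.24, 0.1, 0, 0, 0.003, 40], [0.3, -0.24, 0.4, 0, 0, 0.003, 40], [0.3, -0.24, 0.7, 0, 0, 0.003, 40], [0.3, -0.24, 0.9, 0, 0, 0.003, 40]]}}

```text
time: 2.83
tool_pos: [0.4971, -0.0161, 0.1298]
ee_rot: [-3.141, 0.003, 0.138]
wrist_force: [0.5, -0.7, -0.0]
width: 0.04
finger_force: 0.0
```

Call:
{"name": "servo_tool", "arguments": {"plan": [[0, 0, 0.2, 0, 0, 0, 40], [0, 0, 0.35, 0, 0, 0, 40], [0, 0, 0.43, 0, 0, 0, 40], [0, 0, 0.43, 0, 0, 0, 40], [0, 0, 0.43, 0, 0, 0, 40], [0, 0, 0.43, 0, 0, 0, 40]]}}

```text
time: 3.33
tool_pos: [0.4991, -0.0158, 0.0909]
ee_rot: [3.141, -0.002, 0.139]
wrist_force: [0.1, -0.3, 0.3]
width: 0.0403
finger_force: 0.0
```

Call:
{"name": "servo_tool", "arguments": {"plan": [[0.025, 0, 0, 0, 0, -0.002, 40], [0.05, 0, 0.01, 0, 0, -0.002, 40], [0.075, 0, 0.02, 0, 0, -0.002, 40], [0.1, 0, 0.02, 0, 0, -0.002, 40], [0.12, 0, 0.02, 0, 0, -0.002, 40], [0.14, 0, 0.02, 0, 0, -0.002, 40], [0.16, 0, 0.02, 0, 0, -0.002, 40], [0.18, 0, 0.02, 0, 0, -0.002, 40], [0.205, 0, 0.02, 0, 0, -0.002, 40], [0.235, 0, 0.02, 0, 0, -0.002, 40], [0.265, 0, 0.02, 0, 0, -0.002, 40], [0.3, 0, 0.02, 0, 0, -0.002, 40]]}}

```text
time: 4.33
tool_pos: [0.5282, -0.011, 0.0875]
ee_rot: [3.142, 0.0, 0.143]
wrist_force: [0.7, -0.2, -0.4]
width: 0.0402
finger_force: 0.1
```

Call:
{"name": "servo_tool", "arguments": {"plan": [[0.04, 0, 0, 0, 0, 0, 40], [0.08, 0, 0, 0, 0, 0, 40], [0.12, 0, 0, 0, 0, 0, 40], [0.16, 0, 0, 0, 0, 0, 40], [0.2, 0, 0, 0, 0, 0, 40], [0.24, 0, 0, 0, 0, 0, 40], [0.28, 0, 0, 0, 0, 0, 40], [0.31, 0, 0, 0, 0, 0, 40], [0.335, 0, 0, 0, 0, 0, 40], [0.355, 0, 0, 0, 0, 0, 40], [0.37, 0, 0, 0, 0, 0, 40], [0.38, 0, 0, 0, 0, 0, 40]]}}

```text
time: 5.33
tool_pos: [0.5656, -0.0056, 0.0875]
ee_rot: [3.142, -0.0, 0.143]
wrist_force: [0.5, -0.1, 0.1]
width: 0.0401
finger_force: 0.0
```

```bash
python3 - <<'E'
from h import *
o=robot.get_obs();snap('wrist','w2');print(o['tool_pos'],o['wrist_force'],o['wrist_torque'])
E
```

```text
[ 0.56562582 -0.00557876  0.08746702] [ 0.51582976 -0.13456989  0.12868536] [0.04612097 0.0216912  0.00845091]
```

View pics/w2.png

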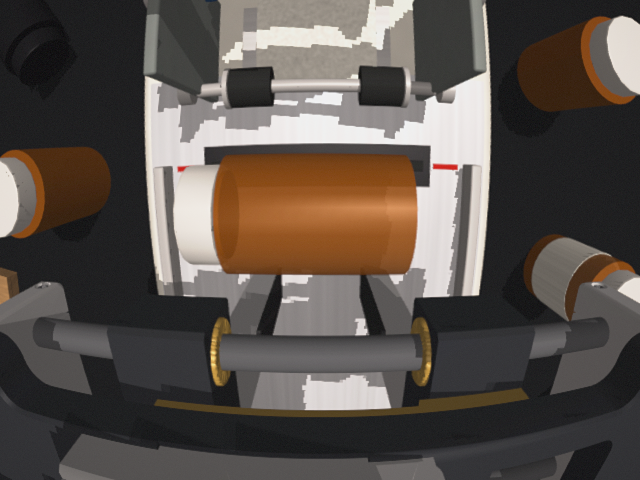

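The jar has stayed square to the fingers and centred on the back rollers, which are at columns 248 and 385 (glass columns 215–417). The gap is still clearly open.

Call:
{"name": "servo_tool", "arguments": {"plan": [[0.01, 0, 0, 0, 0, 0, 40], [0.025, 0, 0, 0, 0, 0, 40], [0.045, 0, 0, 0, 0, 0, 40], [0.065, 0, 0, 0, 0, 0, 40], [0.085, 0, 0, 0, 0, 0, 40], [0.105, 0, 0, 0, 0, 0, 40], [0.125, 0, 0, 0, 0, 0, 40], [0.135, 0, 0, 0, 0, 0, 40], [0.143, 0, 0, 0, 0, 0, 40], [0.148, 0, 0, 0, 0, 0, 40], [0.15, 0, 0, 0, 0, 0, 40], [0.15, 0, 0, 0, 0, 0, 40]]}}

```text
time: 6.38
tool_pos: [0.5803, -0.0035, 0.0874]
ee_rot: [3.142, 0.0, 0.143]
wrist_force: [0.6, 0.1, 0.8]
width: 0.0399
finger_force: 0.0
```

Call:
{"name": "servo_tool", "arguments": {"plan": [[-0.04, 0, 0, 0, 0, 0, 40], [-0.04, 0, 0, 0, 0, 0, 20], [-0.04, 0, 0, 0, 0, 0, 0], [-0.04, 0, 0, 0, 0, 0, 0], [-0.04, 0, 0, 0, 0, 0, 0]]}}

```text
time: 6.8
tool_pos: [0.5764, -0.0041, 0.0875]
ee_rot: [3.141, -0.0, 0.143]
wrist_force: [-0.3, -0.6, -0.5]
width: 0.0166
finger_force: 0.0
```

Call:
{"name": "servo_tool", "arguments": {"plan": [[0.008, 0, 0, 0, 0, 0, 0], [0.016, 0, 0, 0, 0, 0, 0], [0.024, 0, 0, 0, 0, 0, 0], [0.032, 0, 0, 0, 0, 0, 0], [0.04, 0, 0, 0, 0, 0, 0], [0.048, 0, 0, 0, 0, 0, 0], [0.054, 0, 0, 0, 0, 0, 0], [0.06, 0, 0, 0, 0, 0, 0], [0.066, 0, 0, 0, 0, 0, 0], [0.07, 0, 0, 0, 0, 0, 0], [0.07, 0, 0, 0, 0, 0, 0]]}}

```text
time: 7.72
tool_pos: [0.5834, -0.003, 0.0875]
ee_rot: [3.141, -0.0, 0.143]
wrist_force: [-0.3, -0.3, -0.1]
width: 0.0001
finger_force: 0.0
```

```bash
python3 - <<'E'
from h import *
o=robot.get_obs();im=snap('wrist','w3');print(o['tool_pos'],o['wrist_force'],o['wrist_torque'],o['finger_force'],o['width'])
cv2.imwrite('pics/w3c.png',cv2.resize(im[40:340,130:510,::-1],None,fx=2,fy=2))
E
```

```text
[ 0.58338045 -0.00302561  0.08746355] [-0.30764462 -0.34812703 -0.11907312] [0.06813024 0.00116357 0.03346282] 0.0 0.00011526132443932845
```

View pics/w3c.png

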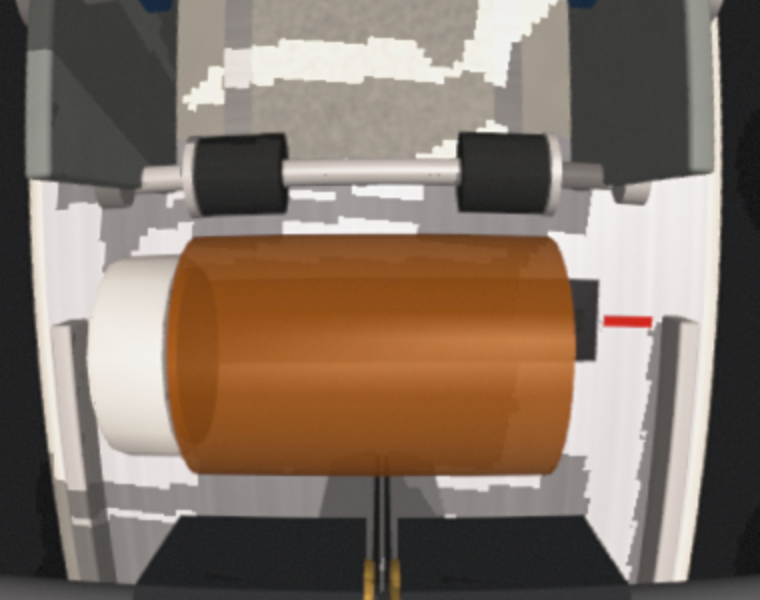

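The fingers are closed at the middle of the jar. It lies square, a few mm short of both rollers.

Call:
{"name": "servo_tool", "arguments": {"plan": [[0.004, 0, 0, 0, 0, 0, 0], [0.008, 0, 0, 0, 0, 0, 0], [0.012, 0, 0, 0, 0, 0, 0], [0.016, 0, 0, 0, 0, 0, 0], [0.02, 0, 0, 0, 0, 0, 0], [0.024, 0, 0, 0, 0, 0, 0], [0.027, 0, 0, 0, 0, 0, 0], [0.03, 0, 0, 0, 0, 0, 0], [0.03, 0, 0, 0, 0, 0, 0]]}}

```text
time: 8.52
tool_pos: [0.5863, -0.0026, 0.0875]
ee_rot: [3.141, -0.0, 0.143]
wrist_force: [-0.5, -0.7, -0.4]
width: 0.0004
finger_force: 0.0
```

```bash
cat > g.py <<'E'
from h import *
# gap from wrist image: rows of roller front edge and jar far edge, measured in image at roller columns
o=robot.get_obs();im=snap('wrist').astype(int)
print(o['tool_pos'],o['wrist_force'],o['wrist_torque'])
am=(im[:,:,0]>im[:,:,2]+50)&(im[:,:,0]>90)
for c in (235,250,265,365,380,395):
    col=im[:,c].sum(1); r=np.where(am[60:260,c])[0]; j=60+r.min()
    d=np.where(col[95:j+1]<120)[0]; print(c,'jar',j,'roller dark',95+d.min() if len(d) else None,95+d.max() if len(d) else None)
E
python3 g.py
```

```text
[ 0.58634365 -0.00263086  0.08746593] [-0.53809311 -0.68929116 -0.44053821] [ 0.01716882  0.04279798 -0.02884878]
235 jar 159 roller dark 116 153
250 jar 158 roller dark 115 152
265 jar 158 roller dark 114 152
365 jar 158 roller dark 114 151
380 jar 158 roller dark 114 152
395 jar 159 roller dark 115 152
```

Call:
{"name": "servo_tool", "arguments": {"plan": [[0.003, 0, 0, 0, 0, 0, 0], [0.006, 0, 0, 0, 0, 0, 0], [0.009, 0, 0, 0, 0, 0, 0], [0.012, 0, 0, 0, 0, 0, 0], [0.015, 0, 0, 0, 0, 0, 0], [0.015, 0, 0, 0, 0, 0, 0]]}}

```text
time: 9.07
tool_pos: [0.5877, -0.0024, 0.0875]
ee_rot: [3.141, 0.0, 0.143]
wrist_force: [-0.4, -0.2, 0.3]
width: 0.0005
finger_force: 0.2
```

Call:
{"name": "servo_tool", "arguments": {"plan": [[0.002, 0, 0, 0, 0, 0, 0], [0.004, 0, 0, 0, 0, 0, 0], [0.005, 0, 0, 0, 0, 0, 0], [0.005, 0, 0, 0, 0, 0, 0], [0.005, 0, 0, 0, 0, 0, 0]]}}

```text
time: 9.48
tool_pos: [0.5878, -0.0024, 0.0875]
ee_rot: [3.141, 0.001, 0.143]
wrist_force: [-2.6, -0.6, 2.9]
width: 0.0
finger_force: 1.6
```

```bash
python3 g.py
```

```text
[ 0.58784846 -0.00242614  0.08753775] [-2.64554939 -0.64814518  2.88787142] [-0.043543    0.62170085  0.00138548]
235 jar 159 roller dark 119 157
250 jar 159 roller dark 118 156
265 jar 158 roller dark 118 156
365 jar 158 roller dark 118 155
380 jar 158 roller dark 118 155
395 jar 159 roller dark 151 155
```

Call:
{"name": "servo_tool", "arguments": {"plan": [[0.001, 0, -0.002, 0, 0, 0, 0], [0.002, 0, -0.003, 0, 0, 0, 0], [0.002, 0, -0.003, 0, 0, 0, 0]]}}

```text
time: 9.78
tool_pos: [0.5879, -0.0024, 0.0876]
ee_rot: [3.141, 0.001, 0.143]
wrist_force: [-4.1, -1.2, 1.1]
width: 0.0006
finger_force: 2.1
```

Call:
{"name": "servo_tool", "arguments": {"plan": [[0.001, 0, 0, 0, 0, 0, 0], [0.001, 0, 0, 0, 0, 0, 0], [0.001, 0, 0, 0, 0, 0, 0], [0.001, 0, 0, 0, 0, 0, 0]]}}

```text
time: 10.12
tool_pos: [0.588, -0.0025, 0.0876]
ee_rot: [3.141, 0.001, 0.143]
wrist_force: [-5.2, -1.7, 2.2]
width: 0.0006
finger_force: 2.6
```

Call:
{"name": "servo_tool", "arguments": {"plan": [[0, 0, 0, 0, 0, 0, 0], [0, 0, 0, 0, 0, 0, 0], [0, 0, 0, 0, 0, 0, 0], [0, 0, 0, 0, 0, 0, 0], [0, 0, 0, 0, 0, 0, 0], [0, 0, 0, 0, 0, 0, 0], [0, 0, 0, 0, 0, 0, 0], [0, 0, 0, 0, 0, 0, 0]]}}

```text
time: 10.78
tool_pos: [0.588, -0.0025, 0.0876]
ee_rot: [3.141, 0.001, 0.143]
wrist_force: [-4.7, -1.0, 2.0]
width: 0.0007
finger_force: 2.6
```

```bash
python3 g.py
```

```text
[ 0.58798801 -0.00245833  0.08755733] [-4.72463353 -1.02823068  1.988394  ] [-0.19799519  0.89420637  0.01578375]
235 jar 159 roller dark 119 158
250 jar 159 roller dark 119 157
265 jar 158 roller dark 118 157
365 jar 158 roller dark 118 156
380 jar 158 roller dark 118 156
395 jar 158 roller dark 119 156
```

Call:
{"name": "servo_tool", "arguments": {"plan": [[-0.002, 0, 0, 0, 0, 0, 0], [-0.004, 0, 0, 0, 0, 0, 0], [-0.006, 0, 0, 0, 0, 0, 0], [-0.01, 0, 0, 0, 0, 0, 0], [-0.02, 0, 0, 0, 0, 0, 0], [-0.05, 0, 0, 0, 0, 0, 0], [-0.1, 0, 0, 0, 0, 0, 0], [-0.2, 0, 0, 0, 0, 0, 0], [-0.3, 0, 0, 0, 0, 0, 0], [-0.3, 0, 0, 0, 0, 0, 0], [-0.3, 0, 0, 0, 0, 0, 0]]}}

```text
time: 11.75
tool_pos: [0.5587, -0.0065, 0.0881]
ee_rot: [3.141, -0.001, 0.143]
wrist_force: [-0.9, 0.6, -0.6]
width: 0.0003
finger_force: 0.0
```

```bash
python3 - <<'E'
from h import *
o=robot.get_obs();im=snap('wrist','w4');print(o['time'],o['tool_pos'],o['ee_rot'],o['wrist_force'])
a=im[20:260,130:510,::-1]
t=snap('top');b=t[90:210,280:400,::-1]
cv2.imwrite('pics/w4c.png',np.vstack([cv2.resize(a,(570,360)),np.hstack([cv2.resize(b,(235,235)),np.zeros((235,335,3),np.uint8)])]))
for t in ['handle','press_arm','press_roller']:
  for c in ['top']: print(t,c,[(np.round(x['extent'],1).tolist(),round(x['conf'],2)) for x in robot.find_in(t,c)[:2]])
E
```

```text
11.75 [ 0.55871543 -0.00652828  0.08811006] [ 3.14146557e+00 -1.22994603e-03  1.42882118e-01] [-0.91607912  0.56772516 -0.59506985]
handle top [([343.0, 135.3, 42.3, 43.8], 0.79)]
press_arm top [([343.6, 136.7, 43.0, 46.3], 0.81)]
press_roller top []
```

View pics/w4c.png

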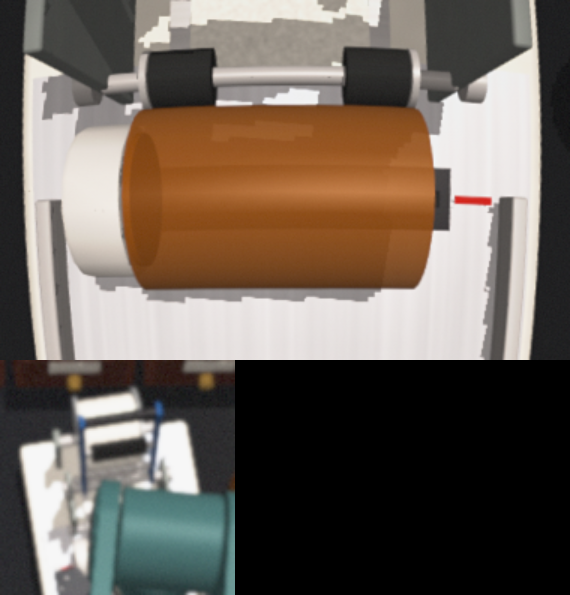

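The jar has stayed put: it touches both back rollers and its axis is on the red stroke. Next is the press arm handle.

Call:
{"name": "servo_tool", "arguments": {"plan": [[0, 0, -0.3, 0, 0, 0, 20], [0, 0, -0.65, 0, 0, -0.07, 40], [0, 0, -1, 0, 0, -0.14, 60], [0, 0, -1, 0, 0, -0.22, 80], [0, 0, -1, 0, 0, -0.3, 94]]}}

```text
time: 12.42
tool_pos: [0.561, -0.0067, 0.1917]
ee_rot: [3.137, -0.006, 0.619]
wrist_force: [-0.3, 0.6, -1.3]
width: 0.0302
finger_force: 0.0
```

Call:
{"name": "servo_tool", "arguments": {"plan": [[0, 0, -0.2, 0, 0, -0.07, 94], [0, 0, -0.4, 0, 0, -0.15, 94], [0, 0, -0.6, 0, 0, -0.22, 94], [0, 0, -0.8, 0, 0, -0.3, 94], [0, 0, -1, 0, 0, -0.38, 94], [0, 0, -1, 0, 0, -0.46, 94], [0, 0, -1, 0, 0, -0.54, 94], [0, 0, -1, 0, 0, -0.62, 94], [0, 0, -1, 0, 0, -0.7, 94], [0, 0, -1, 0, 0, -0.7, 94]]}}

```text
time: 13.25
tool_pos: [0.5591, -0.0065, 0.2877]
ee_rot: [3.142, 0.0, 1.715]
wrist_force: [0.1, -0.3, -0.7]
width: 0.093
finger_force: 0.0
```

Call:
{"name": "servo_tool", "arguments": {"plan": [[0, 0.2, -0.2, 0, 0, 0, 94], [0, 0.5, -0.45, 0, 0, 0, 94], [0, 0.8, -0.45, 0, 0, 0, 94], [0, 0.8, -0.45, 0, 0, 0, 94], [0, 0.8, -0.45, 0, 0, 0, 94]]}}

```text
time: 13.67
tool_pos: [0.6391, 0.0049, 0.3305]
ee_rot: [-3.138, -0.001, 1.71]
wrist_force: [-0.4, 0.2, -0.4]
width: 0.0943
finger_force: 0.0
```

```bash
python3 - <<'E'
from h import *
o=robot.get_obs();im=snap('wrist','w5');print(o['time'],o['tool_pos'],o['ee_rot'],o['wrist_force'],o['joint_positions'].round(2))
print(wproj([[.7185,.0199,.262],[.7235,-.0148,.262],[.7135,.0546,.262]],o))
for t in ['handle','press_arm']: print(t,[(np.round(x['extent'],1).tolist(),round(x['conf'],2)) for x in robot.find_in(t,'wrist')[:2]])
E
```

```text
13.6667 [0.63914218 0.00487202 0.33053355] [-3.13838277e+00 -5.67732566e-04  1.71048674e+00] [-0.41613353  0.17675972 -0.3969783 ] [-0.08  0.3   0.9  -0.    1.94 -0.22]
[[441.73881994 247.50010355]
 [437.2858446  296.63327343]
 [444.95383426 194.88721468]]
handle [([414.8, 235.0, 88.9, 109.6], 0.81)]
press_arm [([413.6, 233.8, 89.6, 118.7], 0.8)]
```

View pics/w5.png

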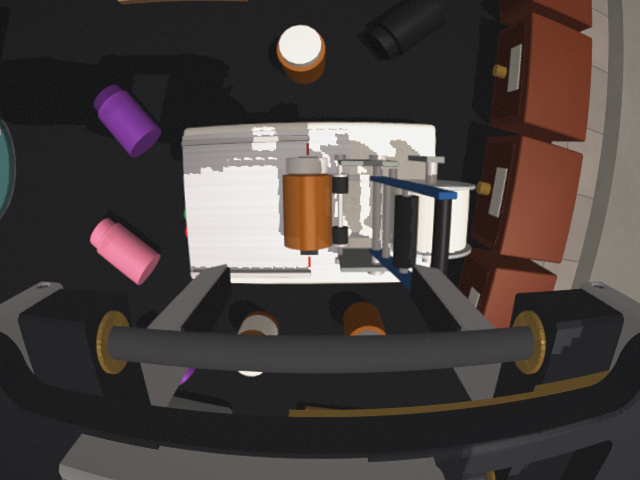

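The handle shows as a vertical bar at column 442, just where it was predicted. It lies about 81 mm ahead and 68 mm below.

Call:
{"name": "servo_tool", "arguments": {"plan": [[0.01, 0.25, 0, 0, 0, 0, 94], [0.03, 0.5, 0, 0, 0, 0, 94], [0.04, 0.7, 0, 0, 0, 0, 94], [0.04, 0.81, 0, 0, 0, 0, 94], [0.04, 0.81, 0, 0, 0, 0, 94], [0.04, 0.81, 0.2, 0, 0, 0, 94], [0.04, 0.81, 0.4, 0, 0, 0, 94], [0.04, 0.81, 0.6, 0, 0, 0, 94], [0.04, 0.81, 0.7, 0, 0, 0, 94], [0.04, 0.81, 0.7, 0, 0, 0, 94]]}}

```text
time: 14.65
tool_pos: [0.7155, 0.02, 0.2601]
ee_rot: [-3.136, -0.001, 1.712]
wrist_force: [-0.2, 0.1, 0.2]
width: 0.0936
finger_force: 0.0
```

Call:
{"name": "servo_tool", "arguments": {"plan": [[0, 0, 0, 0, 0, 0, 70], [0, 0, 0, 0, 0, 0, 50], [0, 0, 0, 0, 0, 0, 30], [0, 0, 0, 0, 0, 0, 24], [0, 0, 0, 0, 0, 0, 20], [0, 0, 0, 0, 0, 0, 20], [0, 0, 0, 0, 0, 0, 20]]}}

```text
time: 15.23
tool_pos: [0.7178, 0.0202, 0.263]
ee_rot: [3.141, 0.0, 1.713]
wrist_force: [0.2, -0.4, 0.5]
width: 0.0511
finger_force: 0.0
```

```bash
python3 - <<'E'
from h import *
o=robot.get_obs();im=snap('wrist','w6');s=snap('side');print(o['time'],o['tool_pos'],o['ee_rot'],o['wrist_force'],o['width'])
a=cv2.resize(im[130:400,200:500,::-1],(400,360));b=cv2.resize(s[120:310,300:460,::-1],(303,360))
cv2.imwrite('pics/w6c.png',np.hstack([a,b]))
E
```

```text
15.2333 [0.71779518 0.02016153 0.26298647] [3.14123894e+00 1.43318543e-04 1.71253787e+00] [ 0.20795832 -0.44136062  0.50891986] 0.05106695682329498
```

View pics/w6c.png

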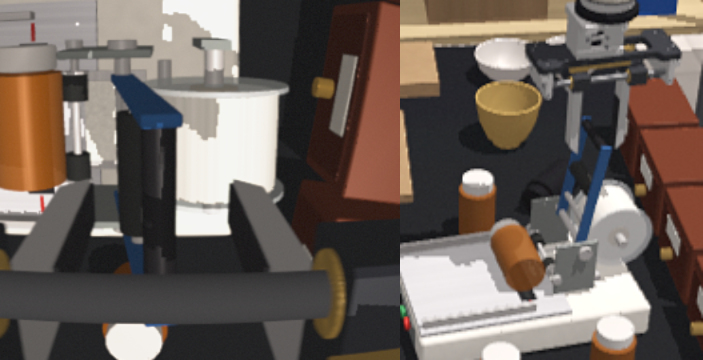

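The handle is centred between the open fingers. Now I close on it.

Call:
{"name": "servo_tool", "arguments": {"plan": [[0, 0, 0, 0, 0, 0, 30], [0, 0, 0, 0, 0, 0, 20], [0, 0, 0, 0, 0, 0, 14], [0, 0, 0, 0, 0, 0, 9], [0, 0, 0, 0, 0, 0, 9], [0, 0, 0, 0, 0, 0, 9], [0, 0, 0, 0, 0, 0, 9], [0, 0, 0, 0, 0, 0, 9], [0, 0, 0, 0, 0, 0, 9]]}}

```text
time: 16.08
tool_pos: [0.7177, 0.0201, 0.2627]
ee_rot: [-3.142, 0.0, 1.713]
wrist_force: [-0.5, -0.0, -0.5]
width: 0.0115
finger_force: 30.0
```

```bash
python3 - <<'E'
from h import *
o=robot.get_obs();im=snap('wrist');print(o['time'],o['tool_pos'],o['ee_rot'],o['wrist_force'],o['wrist_torque'],o['width'],o['finger_force'])
E
```

```text
16.0833 [0.71767399 0.02014627 0.26272503] [-3.14157379e+00  6.10203798e-05  1.71257448e+00] [-0.50450245 -0.02894628 -0.48108235] [-0.0892644  -0.10212445 -0.02105357] 0.01146145951348559 29.999000430107117
```

```bash
python3 -c "
import numpy as np
f=lambda a:np.array([-140*np.cos(a),-140*np.sin(a)])
for a0,a1,n in((1.745,1.145,12),(1.145,.545,12),(.545,.145,12),(.145,-.02,12)):
    print(a0,[ (f(a)-f(a0)).round(1).tolist() for a in np.linspace(a0,a1,n+1)[1:]])
"
```

```text
1.745 [[-6.9, -1.0], [-13.9, -1.7], [-20.9, -2.1], [-27.9, -2.1], [-34.9, -1.7], [-41.8, -1.0], [-48.8, 0.0], [-55.6, 1.4], [-62.4, 3.2], [-69.1, 5.2], [-75.6, 7.7], [-82.1, 10.4]]
1.145 [[-6.3, 3.0], [-12.4, 6.4], [-18.4, 10.1], [-24.2, 14.0], [-29.7, 18.3], [-35.1, 22.8], [-40.2, 27.6], [-45.1, 32.6], [-49.7, 37.8], [-54.0, 43.3], [-58.1, 49.0], [-61.9, 54.9]]
0.545 [[-2.4, 4.0], [-4.6, 8.1], [-6.6, 12.3], [-8.6, 16.6], [-10.4, 20.9], [-12.0, 25.2], [-13.5, 29.6], [-14.9, 34.1], [-16.1, 38.6], [-17.2, 43.2], [-18.1, 47.7], [-18.8, 52.3]]
0.145 [[-0.3, 1.9], [-0.5, 3.8], [-0.7, 5.7], [-0.9, 7.6], [-1.1, 9.6], [-1.2, 11.5], [-1.3, 13.4], [-1.4, 15.3], [-1.4, 17.3], [-1.5, 19.2], [-1.5, 21.1], [-1.4, 23.0]]
```

Call:
{"name": "servo_tool", "arguments": {"plan": [[0, -0.069, -0.01, 0, 0, 0, 9], [0, -0.139, -0.017, 0, 0, 0, 9], [0, -0.209, -0.021, 0, 0, 0, 9], [0, -0.279, -0.021, 0, 0, 0, 9], [0, -0.349, -0.017, 0, 0, 0, 9], [0, -0.418, -0.01, 0, 0, 0, 9], [0, -0.488, 0, 0, 0, 0, 9], [0, -0.556, 0.014, 0, 0, 0, 9], [0, -0.624, 0.032, 0, 0, 0, 9], [0, -0.691, 0.052, 0, 0, 0, 9], [0, -0.756, 0.077, 0, 0, 0, 9], [0, -0.821, 0.104, 0, 0, 0, 9]]}}

```text
time: 17.13
tool_pos: [0.6357, 0.0081, 0.2519]
ee_rot: [-3.141, 0.001, 1.712]
wrist_force: [2.2, -1.6, 0.7]
width: 0.0106
finger_force: 30.0
```

Call:
{"name": "servo_tool", "arguments": {"plan": [[0, -0.063, 0.03, 0, 0, 0, 9], [0, -0.124, 0.064, 0, 0, 0, 9], [0, -0.184, 0.101, 0, 0, 0, 9], [0, -0.242, 0.14, 0, 0, 0, 9], [0, -0.297, 0.183, 0, 0, 0, 9], [0, -0.351, 0.228, 0, 0, 0, 9], [0, -0.402, 0.276, 0, 0, 0, 9], [0, -0.451, 0.326, 0, 0, 0, 9], [0, -0.497, 0.378, 0, 0, 0, 9], [0, -0.54, 0.433, 0, 0, 0, 9], [0, -0.581, 0.49, 0, 0, 0, 9], [0, -0.619, 0.549, 0, 0, 0, 9]]}}

```text
time: 18.13
tool_pos: [0.5747, 0.0002, 0.1968]
ee_rot: [3.142, -0.001, 1.713]
wrist_force: [2.3, 1.3, 0.6]
width: 0.0107
finger_force: 30.0
```

Call:
{"name": "servo_tool", "arguments": {"plan": [[0, -0.024, 0.04, 0, 0, 0, 9], [0, -0.046, 0.081, 0, 0, 0, 9], [0, -0.066, 0.123, 0, 0, 0, 9], [0, -0.086, 0.166, 0, 0, 0, 9], [0, -0.104, 0.209, 0, 0, 0, 9], [0, -0.12, 0.252, 0, 0, 0, 9], [0, -0.135, 0.296, 0, 0, 0, 9], [0, -0.149, 0.341, 0, 0, 0, 9], [0, -0.161, 0.386, 0, 0, 0, 9], [0, -0.172, 0.43, 0, 0, 0, 9], [0, -0.181, 0.46, 0, 0, 0, 9], [0, -0.185, 0.48, 0, 0, 0, 9]]}}

```text
time: 19.13
tool_pos: [0.5575, -0.0025, 0.1491]
ee_rot: [3.139, -0.0, 1.713]
wrist_force: [3.9, 2.8, 0.3]
width: 0.0108
finger_force: 30.0
```

```bash
python3 - <<'E'
from h import *
o=robot.get_obs();print(o['time'],o['tool_pos'],o['wrist_force'],o['wrist_torque'])
im=snap('wrist','w7')
s=snap('side')
a=cv2.resize(im[:400,60:600,::-1],(486,360));b=cv2.resize(s[180:320,290:450,::-1],(311,272))
b=np.vstack([b,np.zeros((88,311,3),np.uint8)])
cv2.imwrite('pics/w7c.png',np.hstack([a,b]))
E
```

```text
19.1333 [ 0.55753941 -0.00247386  0.14913439] [3.94503951 2.84081511 0.31198377] [ 0.54527053 -1.14494267  0.00182035]
```

View pics/w7c.png

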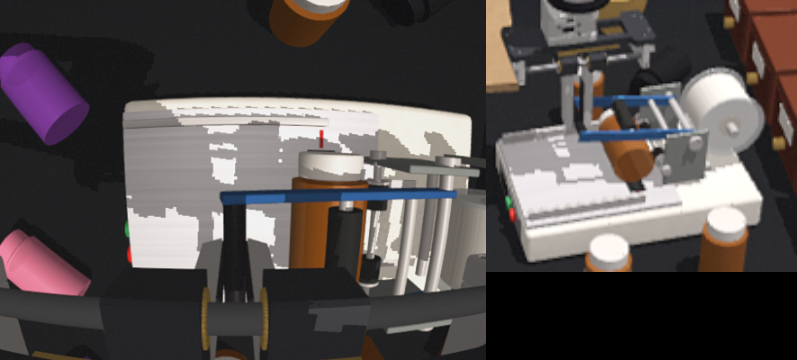

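The arm is held nearly level and its roller is above the jar, which has not moved. I lower the last part slowly.

Call:
{"name": "servo_tool", "arguments": {"plan": [[0, 0, 0.02, 0, 0, 0, 9], [0, 0, 0.04, 0, 0, 0, 9], [0, -0.002, 0.06, 0, 0, 0, 9], [0, -0.004, 0.08, 0, 0, 0, 9], [0, -0.005, 0.1, 0, 0, 0, 9], [0, -0.006, 0.12, 0, 0, 0, 9], [0, -0.007, 0.14, 0, 0, 0, 9], [0, -0.008, 0.16, 0, 0, 0, 9], [0, -0.008, 0.17, 0, 0, 0, 9], [0, -0.008, 0.18, 0, 0, 0, 9], [0, -0.008, 0.18, 0, 0, 0, 9]]}}

```text
time: 20.15
tool_pos: [0.5561, -0.0027, 0.1312]
ee_rot: [3.141, -0.0, 1.713]
wrist_force: [3.8, 3.9, -0.9]
width: 0.011
finger_force: 30.0
```

Call:
{"name": "servo_tool", "arguments": {"plan": [[0, 0, 0.005, 0, 0, 0, 9], [0, 0, 0.01, 0, 0, 0, 9], [0, 0, 0.015, 0, 0, 0, 9], [0, 0, 0.02, 0, 0, 0, 9], [0, 0, 0.02, 0, 0, 0, 9]]}}

```text
time: 20.57
tool_pos: [0.5561, -0.0027, 0.1293]
ee_rot: [3.141, -0.0, 1.713]
wrist_force: [3.1, 2.6, 0.2]
width: 0.0113
finger_force: 30.0
```

Call:
{"name": "servo_tool", "arguments": {"plan": [[0, 0, 0.005, 0, 0, 0, 9], [0, 0, 0.01, 0, 0, 0, 9], [0, 0, 0.015, 0, 0, 0, 9], [0, 0, 0.015, 0, 0, 0, 9]]}}

```text
time: 20.9
tool_pos: [0.5561, -0.0028, 0.1288]
ee_rot: [3.141, -0.0, 1.713]
wrist_force: [1.8, 4.4, 5.1]
width: 0.0108
finger_force: 30.0
```

Call:
{"name": "servo_tool", "arguments": {"plan": [[0, 0, 0.005, 0, 0, 0, 9], [0, 0, 0.01, 0, 0, 0, 9], [0, 0, 0.01, 0, 0, 0, 9]]}}

```text
time: 21.15
tool_pos: [0.5561, -0.0027, 0.1286]
ee_rot: [3.14, 0.0, 1.713]
wrist_force: [-0.4, 4.3, 7.6]
width: 0.0112
finger_force: 30.0
```

Contact, a little firmer than I want, so I ease it back.

Call:
{"name": "servo_tool", "arguments": {"plan": [[0, 0, -0.01, 0, 0, 0, 9], [0, 0, -0.02, 0, 0, 0, 9], [0, 0, -0.02, 0, 0, 0, 9]]}}

```text
time: 21.4
tool_pos: [0.5561, -0.0027, 0.129]
ee_rot: [3.141, -0.0, 1.713]
wrist_force: [1.9, 5.2, 3.4]
width: 0.0109
finger_force: 30.0
```

Call:
{"name": "servo_tool", "arguments": {"plan": [[0.005, 0, -0.005, 0, 0, 0, 9], [0.01, 0.003, -0.01, 0, 0, 0, 9], [0.015, 0.005, -0.01, 0, 0, 0, 9], [0.015, 0.005, -0.01, 0, 0, 0, 9]]}}

```text
time: 21.73
tool_pos: [0.5561, -0.0026, 0.1294]
ee_rot: [-3.14, 0.002, 1.712]
wrist_force: [4.3, -0.7, -0.6]
width: 0.0112
finger_force: 30.0
```

Call:
{"name": "servo_tool", "arguments": {"plan": [[0, 0.005, 0.002, 0, 0, 0, 9], [0, 0.01, 0.004, 0, 0, 0, 9], [0, 0.01, 0.004, 0, 0, 0, 9], [0, 0.01, 0.004, 0, 0, 0, 9]]}}

```text
time: 22.07
tool_pos: [0.5561, -0.0025, 0.1291]
ee_rot: [-3.138, 0.002, 1.712]
wrist_force: [-2.0, -3.5, 0.6]
width: 0.0109
finger_force: 30.0
```

Call:
{"name": "servo_tool", "arguments": {"plan": [[0, -0.003, 0, 0, 0, 0, 12], [0, -0.003, 0, 0, 0, 0, 14], [0, -0.003, 0, 0, 0, 0, 18], [0, -0.003, 0, 0, 0, 0, 24], [0, -0.003, 0, 0, 0, 0, 32], [0, -0.003, 0, 0, 0, 0, 36], [0, -0.003, 0, 0, 0, 0, 36], [0, -0.003, 0, 0, 0, 0, 36]]}}

```text
time: 22.73
tool_pos: [0.557, -0.0011, 0.1296]
ee_rot: [3.142, -0.0, 1.713]
wrist_force: [-0.3, -0.7, 0.5]
width: 0.0361
finger_force: 0.0
```

```bash
cat > k.py <<'E'
from h import *
o=robot.get_obs();print(o['time'],o['tool_pos'],o['wrist_force'],o['width'])
im=snap('wrist','wk')
for t in ['handle','jar','press_roller','back_rollers']: print(t,[(np.round(x['extent'],1).tolist(),round(x['conf'],2)) for x in robot.find_in(t,'wrist')[:3]])
m=np.array([.6228,.004,0]);c,s=np.cos(.143),np.sin(.143)
L=lambda x,y,z:m+np.array([c*x-s*y,s*x+c*y,z])
print('proj handle',wproj([L(-.068,-.035,.128),L(-.068,0,.128),L(-.068,.035,.128)],o).round(0).tolist(),'jar',wproj([L(0,.039,.087),L(-.027,.03,.087),L(.027,.03,.087),L(0,-.039,.087)],o).round(0).tolist())
E
python3 k.py
```

```text
22.7333 [ 0.55699857 -0.0010702   0.12958953] [-0.2757412  -0.73953381  0.46627983] 0.03608876833925257
handle [([445.8, 275.4, 286.1, 120.5], 0.57)]
jar [([532.2, 13.4, 77.4, 26.2], 0.92), ([95.7, 105.2, 106.4, 120.7], 0.89), ([91.7, 315.0, 85.7, 107.0], 0.86)]
press_roller [([444.6, 265.8, 45.5, 63.4], 0.71)]
back_rollers [([495.6, 241.9, 28.5, 111.8], 0.6)]
proj handle [[316.0, 362.0], [315.0, 300.0], [315.0, 227.0]] jar [[435.0, 207.0], [388.0, 222.0], [476.0, 222.0], [424.0, 330.0]]
```

Released with no reaction force. Now straight up, clear of the handle.

Call:
{"name": "servo_tool", "arguments": {"plan": [[0, 0, -0.05, 0, 0, 0, 36], [0, 0, -0.2, 0, 0, 0, 36], [0, 0, -0.4, 0, 0, 0, 36], [0, 0, -0.7, 0, 0, 0, 36], [0, 0, -1, 0, 0, 0, 36], [0, 0, -1, 0, 0, 0, 36]]}}

```text
time: 23.48
tool_pos: [0.5599, -0.0015, 0.2377]
ee_rot: [3.129, 0.003, 1.713]
wrist_force: [0.6, -1.0, 1.1]
width: 0.036
finger_force: 0.0
```

Call:
{"name": "servo_tool", "arguments": {"plan": [[0, -0.2, -0.2, 0, 0, 0, 36], [0, -0.5, -0.3, 0, 0, 0, 36], [0, -0.8, -0.3, 0, 0, 0, 36], [0, -0.8, -0.3, 0, 0, 0, 36], [0, -0.8, -0.3, 0, 0, 0, 36]]}}

```text
time: 23.9
tool_pos: [0.4771, -0.0126, 0.2601]
ee_rot: [3.14, 0.0, 1.712]
wrist_force: [-0.2, 0.2, 0.2]
width: 0.0359
finger_force: 0.0
```

```bash
python3 k.py; python3 - <<'E'
from h import *
im=cv2.imread('pics/wk.png').astype(int);b,g,r=im[:,:,0],im[:,:,1],im[:,:,2]
o=robot.get_obs()
m=np.array([.6228,.004,0]);c,s=np.cos(.143),np.sin(.143)
def lab(p): d=p-m; return (np.array([c*d[0]+s*d[1],-s*d[0]+c*d[1],p[2]])*1000).round(1)
# blue bars extents, amber jar extents near the bed
for n,mk,z in(('blue',(b>r+40)&(b>70),.13),('amber',(r>b+50)&(r>90),.1)):
    k,l,st,ce=cv2.connectedComponentsWithStats(mk.astype(np.uint8))
    for i in range(1,k):
        if st[i,4]>150:
            x,y,w,h=st[i,:4];print(n,st[i].tolist(),lab(watz(x,y+h/2,z,o)),lab(watz(x+w,y+h/2,z,o)))
snap('side')
print([(np.round(x['extent'],1).tolist(),round(x['conf'],2)) for x in robot.find_in('press_arm','side')[:2]])
E
```

```text
23.9 [ 0.4771429  -0.01261852  0.26012088] [-0.18038539  0.18922065  0.23077983] 0.035860153771791456
handle [([484.3, 237.2, 160.0, 96.6], 0.55), ([473.1, 215.3, 331.9, 191.3], 0.25)]
jar [([279.9, 390.5, 44.2, 36.7], 0.96), ([470.9, 221.8, 55.9, 108.8], 0.87), ([541.4, 36.5, 77.1, 68.0], 0.81)]
press_roller [([481.5, 236.2, 24.4, 70.3], 0.78)]
back_rollers [([508.1, 223.6, 19.9, 94.1], 0.87)]
proj handle [[412.0, 277.0], [414.0, 237.0], [416.0, 195.0]] jar [[473.0, 188.0], [447.0, 196.0], [497.0, 198.0], [467.0, 266.0]]
blue [411, 190, 153, 11, 876] [-72.4  35.3 130. ] [ 78.7  40.3 130. ]
blue [407, 273, 147, 11, 754] [-72.  -34.7 130. ] [ 79.6 -39.7 130. ]
amber [439, 19, 48, 51, 423] [-39.2 170.5 100. ] [  9.  176.9 100. ]
amber [453, 198, 28, 74, 1148] [-22.5  -3.8 100. ] [  6.5  -3.8 100. ]
amber [488, 198, 13, 74, 364] [ 14.1  -3.8 100. ] [ 28.5  -3.7 100. ]
amber [171, 234, 84, 77, 3056] [-288.9  -40.8  100. ] [-205.1  -39.2  100. ]
amber [631, 236, 9, 36, 182] [224.2 -26.4 100. ] [242.7 -26.9 100. ]
amber [624, 286, 16, 17, 185] [226.7 -77.9 100. ] [261.2 -80.7 100. ]
amber [221, 324, 11, 62, 277] [-246.5 -129.2  100. ] [-234.7 -128.5  100. ]
amber [410, 324, 12, 62, 277] [ -54.2 -128.5  100. ] [ -41.4 -129.3  100. ]
amber [361, 372, 16, 29, 152] [-102.7 -165.8  100. ] [ -85.8 -166.5  100. ]
[([360.0, 243.2, 57.7, 26.9], 0.84), ([339.9, 228.1, 21.5, 36.0], 0.66)]
```

```bash
python3 -c "
from bench import robot
print(robot.close_job())"
```

```text
the job is handed in; nothing more can be done
None
```

I rolled the jar onto the mark and pressed it square against both back rollers at about 5 N for roughly 0.9 s. It stayed put when released, and the press arm now rests on it with the robot clear; at first contact the arm pressed too firmly, an estimated 18 N of the jar's 20 N, before I eased it back. Handed in at about 24 s.

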